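# Set the seating-depth lever of a filter press to its third notch

## Robot

A 6-joint arm with a two-finger parallel gripper is mounted at the origin on the work surface. World frame = base frame: x ahead of the robot, y to its left, z up, the work surface at z = 0. Lengths are in m, angles in rad, forces in N, time in s.
With the tool pointing down it reaches from about 0.325 to 0.875 m from the base axis. Payload 4.4 kg.
Tool frame: the origin (TCP) lies at the very end of the fingers, on their centre line; the grasp point (between the pads) lies env.tcp_to_grasp behind it (env.tcp_to_grasp is the distance from the TCP to the grasp point, in m); z points along the fingers, x is the direction in which the jaws open and shut, and the axes are right-handed (so a half turn about z gives the same grasp; the last joint's range is limited). The gripper opens to 85 mm and grips with 20 to 120 N. Pads are 22 mm wide; open, the fingers measure 114 mm over their backs; the gripper's body (76 mm by 85 mm) begins 54 mm behind the grasp point. The pads swing forward as they close: fully open they stand 13 mm farther back than shut.
Start: joints at [-1.409, 0.207, 1.542, -0, 1.393, -0.15], TCP at [0.176, -0.547, 0.231] pointing down, gripper open.
Joint ranges: [-2.73, 2.73], [-0.86, 2.22], [0.23, 2.46], [-1.11, 4.25], [0.08, 2.63], [-2.82, 2.82]. Speed limits (rad/s): [2.79, 2.79, 3.14, 3.14, 3.14, 3.14].

## Interface

Orientations are given as a unit quaternion [w, x, y, z].
In Python, from cell import env gives the robot as it stands. The module is installed in compiled form; this text tells all that it offers.
- The arm moves only by the tool step_arm, never from a script. Its argument "deltas" is a list of rows, each an object with "hand": the closure, from 0 (fully open) to 1 (shut); "offset": the shift along the tool's x, y, z in m, a list of three; "dr": the turn, a rotation vector about the tool's x, y, z in degrees, a list of three. In form: [{"hand": hand, "offset": [tx, ty, tz], "dr": [ax, ay, az]}, ...]. A call has 1 to 12 rows; each row shifts and turns the commanded pose from where the row before left it, along the tool's axes as they then stand; what a row does not reach is not made up. A row lasts 1/10 s, in which the tool goes at most 50 mm and 8.59 degrees, less where a joint would pass 70% of its speed; a pose out of reach is approached as far as the arm can. A call with a gripper value outside its range is refused whole. The fingers move at their own pace and stop on an object; "force" is the grip in N (left out, the last holds). Time passes only in rows, so rows that do not move let the fingers close. It gives the time, the measured TCP pose, the force and the opening at its end, in the units of the state.
- env.get_obs(): the state, without advancing time (a new reading comes with each control period).
- env.read_camera(name): name is "scene" or "top" or "wrist"; returns the picture (400x640x3 uint8, blue, green, red); there is no depth.
- env.camera_model(name): a dict with "fx", "fy", "cx", "cy" (pixels), "position" and "orientation" of the camera in the world; the wrist camera has in their place "hand_eye" (4x4, takes a point from camera to tool coordinates, whose origin is the TCP and whose axes are the tool frame's). Camera axes: x right, y up, looking along -z (the intrinsics and any distortion apply to the point x, -y, -z); pixel columns grow to the right and rows downward; lengths in m; the calibration is good to about 2 mm. A picture is of the moment at which its call begins: read the wrist's pose just before it. camera_model takes no time and is no camera call.
- env.job_done(): hands the job in, once; it reports no verdict.
The state is a dict: "clock": time; "q": joint angles; "joint_vel": joint speeds; "joint_torque": joint torques, N m; "eef_pos": TCP position; "orientation": TCP orientation; "ft_force": force on the tool from outside, world axes, zero at the start; "ft_torque": the same for the moment, N m; "opening": finger opening in m.
Only numpy, scipy, OpenCV 4.12 (cv2) and the standard library are available. Lean on these libraries where they do the work, as an engineer would, in place of code of your own. Each camera call takes 0.05 s, during which the arm holds its last target.

## Task

The seating-depth lever of the hand press has been left part way along its notched track. Push it with the fingertips fully home against the end stop beside the press, then push it back out along the track, counting the clicks, and leave it seated in the third notch from home, never letting it run past that notch. Do not pinch or grip the lever, and leave the loose parts around it where they lie.

Things in the scene. Friction and masses are not known exactly. Their poses are not given: they have to be found in the camera images.
- press: Grey cast-iron hand press, fixed. Origin on the bench below the middle of the lever plate as it stands when home; y axis along the track, towards the press. Press base: from y = +120 mm, 30 mm high; its tall column and head (375 mm high) from y = +175 mm. Steel track 60 mm wide (x), y = +120 to -135 mm, 24 mm high, with end blocks 42 mm high at y = +24 to +36 and 34 mm high at -124 to -136.
- stop_lever (a joint): Travel of the seating-depth lever in m, growing away from the press (press body's -y). 0 = home notch, at the end block next to the press; notches every 20 mm (spring plunger between cross pins): first click 0.020, second 0.040, third 0.060, last 0.100. Past the crest half-way between notches it snaps on into the next; a crest takes about 5 to 8 N.
- lever_grip (a point): Middle of the lever's upright black plate, 75 mm above the bench. The plate is 8 mm thick along the track (top bead 11 mm), 40 mm wide across it, from 40 to 103 mm above the bench, on a steel carriage (58 mm across, 34 mm along the track, top 40 mm above the bench). Axes as the press body.
- third_notch (a point): Fixed point on the press where lever_grip is when the lever sits in the third notch. Axes as the press body.
- retainer_a: Bystander: round steel filter retainer plate, 96 mm across, 12 high, lying on the bench on the robot's side of the track. Origin under its centre.
- retainer_b: Bystander: a second such retainer plate, on the far side of the track.
- lid: Bystander: silver aluminium container lid, 240 x 190 mm, 23 high, lying beyond the outer end of the track. Origin under its centre.
- lid_handle: Bystander: black plastic lid handle, a bar 122 mm long (its y), 18 wide, 24 high on two feet, beyond the track. Origin under its centre.
- lock_peg: Bystander: steel locking peg standing upright, 14 mm thick, about 40 high with a 24 mm head, on the robot's side of the track. Origin under its centre.
- latch: Bystander: small flat steel hinge latch, 55 x 30 mm, 13 high, lying on the bench on the far side of the track. Origin under its centre.

How it is judged:
By the outcome, as a careful person would: the job done as asked, in the order asked, and still so for the second after the job is handed in, with the robot touching nothing.
It also fails if it takes over 61 s, if anything falls off the work surface, if the arm or the gripper's body presses on something with over 40 N, if the wrist force passes 120 N, or if a joint passes its speed limit or range.

## Working session

There is one attempt and no reset: what is moved stays moved. The work goes in short steps, Python scripts to look and compute and a tool call to move; the robot and the scene stay as the last step left them, time stands still between calls to the robot, and variables do not carry over. Pictures are saved under pics/ and viewed, and the job is handed in when it is done.

Besides the shell and the picture viewer there is one more tool, called after "Emit:" as name([rows], argument=value, ...), one row to a line, values as JSON. step_arm: Moves the arm, as the interface text tells. Its arguments: {"type":"object","properties":{"deltas":{"type":"array","items":{"type":"object","properties":{"hand":{"type":"number"},"offset":{"type":"array","items":{"type":"number"}},"dr":{"type":"array","items":{"type":"number"}}}}},"force":{"type":"number"}},"required":["deltas"]}

```bash
mkdir -p pics
python3 - <<'E'
from cell import env
import cv2,json
o=env.get_obs();print(o);print(env.tcp_to_grasp)
for n in ["scene","top","wrist"]:
    print(n,env.camera_model(n))
for n in ["scene","top"]:
    cv2.imwrite(f"pics/{n}0.png",env.read_camera(n))
E
```

```text
{'clock': 0.0, 'q': array([-1.40947713e+00,  2.07476568e-01,  1.54298266e+00, -4.58122482e-06,
        1.39352859e+00, -1.50505287e-01]), 'joint_vel': array([ 0.00021034,  0.00243326,  0.00257424, -0.00045326,  0.001278  ,
        0.00028342]), 'joint_torque': array([-1.11561756e-03, -3.83036470e+01, -2.91594386e+01, -1.87008759e-04,
        1.05427107e-02, -6.35397974e-07]), 'eef_pos': array([ 0.17626555, -0.54649582,  0.23008006]), 'orientation': array([-0.00084062,  0.80832993, -0.58872854, -0.00085297]), 'ft_force': array([ 0.64107549, -0.01542672, -0.66831024]), 'ft_torque': array([-0.02293672,  0.02979511,  0.042399  ]), 'opening': 0.0851097941762778}
0.0187
scene {'fx': 439.37600686149557, 'fy': 439.37600686149557, 'cx': 322.7624921127726, 'cy': 199.21329468815352, 'position': array([ 1.01965036, -0.33137966,  0.63109388]), 'orientation': array([0.81078766, 0.30556274, 0.18005026, 0.46565726])}
top {'fx': 424.5341605503707, 'fy': 424.5341605503707, 'cx': 324.3558684396677, 'cy': 198.89272409600298, 'position': array([ 0.5164486 , -0.09392771,  0.92720761]), 'orientation': array([ 0.71563464,  0.0312275 , -0.03791238, -0.69674569])}
wrist {'fx': 309.5889530629695, 'fy': 309.5889530629695, 'cx': 316.110414035196, 'cy': 196.48596283132804, 'hand_eye': array([[ 9.99999646e-01, -1.09799688e-04,  8.33982143e-04,
         8.88057949e-05],
       [ 1.47910682e-04, -9.53044646e-01, -3.02829787e-01,
        -7.89085994e-02],
       [ 8.28072832e-04,  3.02829804e-01, -9.53044293e-01,
        -1.42489577e-01],
       [ 0.00000000e+00,  0.00000000e+00,  0.00000000e+00,
         1.00000000e+00]])}
```

View pics/scene0.png

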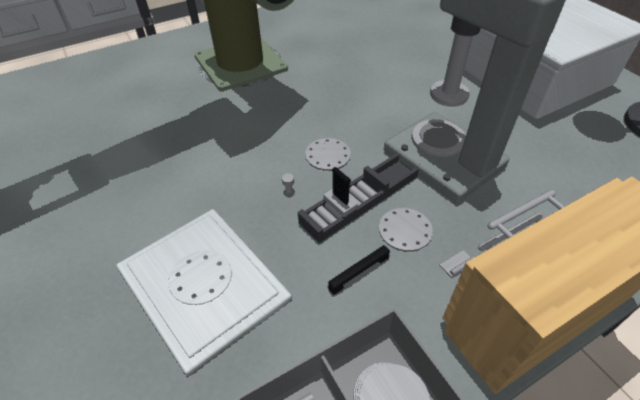

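View pics/top0.png

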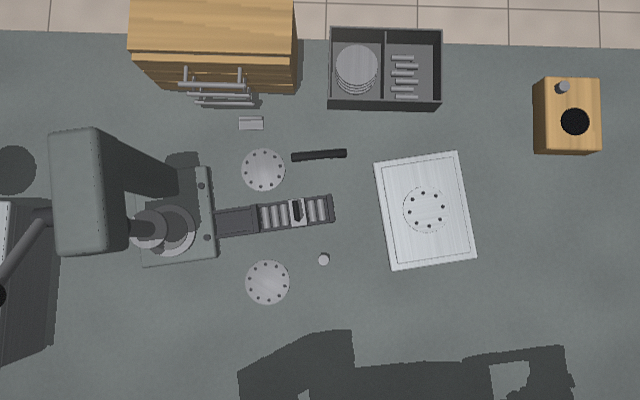

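The top picture shows the track running from the press (left, about 215,220) to its outer end (333,207), with the lever plate near (297,211). Peg at (323,259), retainers at (263,170) and (267,282). Next I'll measure the track.

```bash
cat > h.py <<'E'
import numpy as np
from scipy.spatial.transform import Rotation as R
def rot(q): return R.from_quat([q[1],q[2],q[3],q[0]]).as_matrix()
def onplane(m,u,v,z):
    d=rot(m['orientation'])@np.array([(u-m['cx'])/m['fx'],-(v-m['cy'])/m['fy'],-1.])
    p=m['position']; return p+d*(z-p[2])/d[2]
def proj(m,P):
    c=rot(m['orientation']).T@(np.asarray(P)-m['position'])
    return m['cx']+m['fx']*c[0]/-c[2], m['cy']-m['fy']*c[1]/-c[2]
E
python3 - <<'E'
import cv2
a=cv2.imread('pics/top0.png')[185:245,205:345]
cv2.imwrite('pics/top0c.png',cv2.resize(a,None,fx=5.7,fy=5.7,interpolation=cv2.INTER_CUBIC)[:,:800])
a=cv2.imread('pics/scene0.png')[140:250,280:430]
cv2.imwrite('pics/scene0c.png',cv2.resize(a,None,fx=5,fy=5,interpolation=cv2.INTER_CUBIC))
E
```

```text
(no output)
```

View pics/top0c.png

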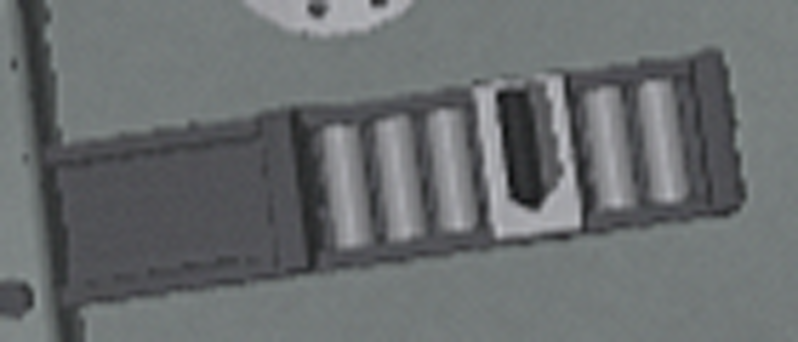

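View pics/scene0c.png

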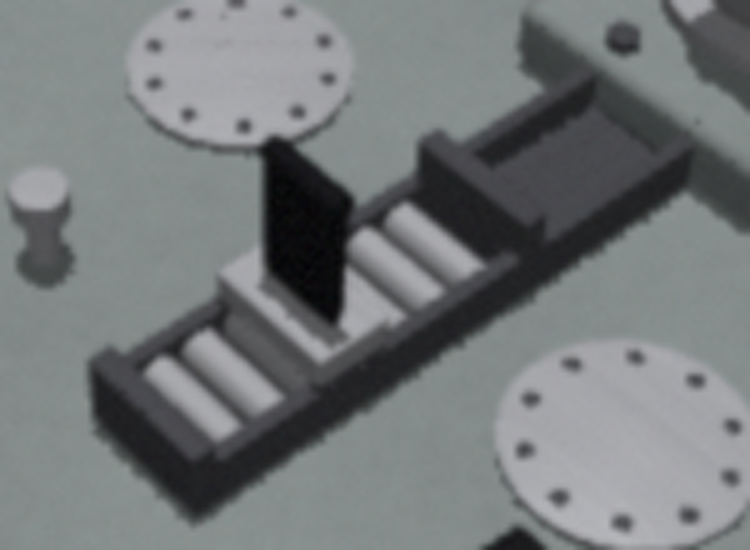

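Run:
```python
from cell import env
from h import *
m=env.camera_model('top'); s=env.camera_model('scene')
T=lambda u,v,z: onplane(m,205+u/5.7,185+v/5.7,z)
S=lambda u,v,z: onplane(s,280+u/5,140+v/5,z)
np.set_printoptions(precision=4,suppress=True)
o1,o2=T(715,52,.034),T(742,207,.034)   # y=-136
i1,i2=T(298,108,.042),T(312,268,.042)  # y=+24
mo,mi=(o1+o2)/2,(i1+i2)/2
print('outer',o1,o2,'inner',i1,i2)
d=(mi-mo)[:2];print('len',np.linalg.norm(d))
Y=d/np.linalg.norm(d);X=np.array([Y[1],-Y[0]])
org=mo[:2]+136*.001*Y*np.linalg.norm(d)/.160
print('Y',Y,'yaw of y',np.degrees(np.arctan2(Y[1],Y[0])),'origin',org,'or',mi[:2]-.024*Y)
loc=lambda p:(np.array([X@(p[:2]-org),Y@(p[:2]-org)]))
for u,v in [(475,85),(562,75),(580,230),(497,240)]: print('car',T(u,v,.04),loc(T(u,v,.04)))
for u,v,z in [(265,140,.103),(350,200,.103),(220,270,.04),(385,325,.04),(95,355,.034),(195,460,.034),(430,135,.042),(540,215,.042)]: print('S',S(u,v,z),loc(S(u,v,z)))
for n,u,v,z in [('peg',323,259,.04),('ra',267,282,.012),('rb',263,170,.012)]: p=onplane(m,u,v,z);print(n,p,loc(p))
```

```text
outer [ 0.6147 -0.1138  0.034 ] [ 0.5574 -0.1252  0.034 ] inner [0.589  0.0386 0.042 ] [0.5307 0.0311 0.042 ]
len 0.1566324915973309
Y [-0.1675  0.9859] yaw of y 99.64027737458655 origin [0.5638 0.0117] or [0.5639 0.0112]
car [ 0.5994 -0.0257  0.04  ] [ 0.0289 -0.0429]
car [ 0.604  -0.0576  0.04  ] [ 0.028  -0.0751]
car [ 0.5472 -0.0659  0.04  ] [-0.0294 -0.0738]
car [ 0.5427 -0.0357  0.04  ] [-0.0287 -0.0432]
S [ 0.5599 -0.0491  0.103 ] [-0.014  -0.0593]
S [ 0.5988 -0.0394  0.103 ] [ 0.026  -0.0563]
S [ 0.5545 -0.0642  0.04  ] [-0.0219 -0.0733]
S [ 0.607 -0.027  0.04 ] [ 0.0361 -0.0454]
S [ 0.5625 -0.1202  0.034 ] [-0.0234 -0.1299]
S [ 0.621  -0.1128  0.034 ] [ 0.0356 -0.1323]
S [0.5366 0.0393 0.042 ] [-0.0222  0.0317]
S [0.5924 0.0507 0.042 ] [0.0347 0.0336]
peg [ 0.4785 -0.1017  0.04  ] [-0.1031 -0.0975]
ra [0.4259 0.0156 0.012 ] [-0.1353  0.027 ]
rb [0.6659 0.0338 0.012 ] [0.1044 0.0047]
```

The lever stands at travel of about 59–60 mm; the track's y axis lies at yaw 99.6°. I'll turn the tool so its y axis points outward along the track, and shut the fingers.

Emit:
step_arm([
  {"hand": 1, "offset": [0, 0, 0], "dr": [0, 0, -8.2]},
  {"hand": 1, "offset": [0, 0, 0], "dr": [0, 0, -8.2]},
  {"hand": 1, "offset": [0, 0, 0], "dr": [0, 0, -8.2]},
  {"hand": 1, "offset": [0, 0, 0], "dr": [0, 0, -8.2]},
  {"hand": 1, "offset": [0, 0, 0], "dr": [0, 0, -8.2]},
  {"hand": 1, "offset": [0, 0, 0], "dr": [0, 0, -8.2]},
  {"hand": 1, "offset": [0, 0, 0], "dr": [0, 0, -8.2]},
  {"hand": 1, "offset": [0, 0, 0], "dr": [0, 0, -8.2]},
  {"hand": 1, "offset": [0, 0, 0], "dr": [0, 0, -8.2]},
  {"hand": 1, "offset": [0, 0, 0], "dr": [0, 0, -7.9]},
  {"hand": 1, "offset": [0, 0, 0], "dr": [0, 0, 0]},
], force=60)

```text
clock: 1.2
eef_pos: [0.1763, -0.5469, 0.2306]
orientation: [-0.001, 0.997, 0.083, -0.0]
ft_force: [0.1, -0.4, 0.3]
opening: 0.0001
```

```bash
cat >> h.py <<'E'
Y=np.array([-.1675,.9859]);X=np.array([Y[1],-Y[0]]);ORG=np.array([.5638,.0114])
def w(lx,ly): return ORG+lx*X+ly*Y
def l(p): p=np.asarray(p)[:2]-ORG; return np.array([X@p,Y@p])
def state(env):
    o=env.get_obs();M=rot(o['orientation'])
    f=o['ft_force']
    print('t',round(o['clock'],2),'tcp',o['eef_pos'].round(4),'loc mm',(1e3*l(o['eef_pos'])).round(1),'toolx yaw',round(np.degrees(np.arctan2(M[1,0],M[0,0])),2),'z',M[:,2].round(3),'open',round(o['opening'],4),'F loc',(X@f[:2]).round(1),(Y@f[:2]).round(1),f[2].round(1),'q',o['q'].round(2))
    return o,M
def goto(env,lx,ly,z):
    o,M=state(env);print('tool offset mm',(1e3*M.T@(np.append(w(lx,ly),z)-o['eef_pos'])).round(1))
E
python3 -c "
from cell import env
from h import *
goto(env,0,-.098,.2)"
```

```text
t 1.2 tcp [ 0.1763 -0.5469  0.2306] loc mm [-475.5 -485.5] toolx yaw 9.55 z [-0.     0.001 -1.   ] open 0.0001 F loc 0.0 -0.4 0.3 q [-1.41  0.21  1.54 -0.    1.39 -1.58]
tool offset mm [ 474.9 -388.2   31.1]
```

Emit:
step_arm([
  {"hand": 1, "offset": [0.03, -0.0245, 0.002], "dr": [0, 0, 0]},
  {"hand": 1, "offset": [0.03, -0.0245, 0.002], "dr": [0, 0, 0]},
  {"hand": 1, "offset": [0.03, -0.0245, 0.002], "dr": [0, 0, 0]},
  {"hand": 1, "offset": [0.03, -0.0245, 0.002], "dr": [0, 0, 0]},
  {"hand": 1, "offset": [0.03, -0.0245, 0.002], "dr": [0, 0, 0]},
  {"hand": 1, "offset": [0.03, -0.0245, 0.002], "dr": [0, 0, 0]},
  {"hand": 1, "offset": [0.03, -0.0245, 0.002], "dr": [0, 0, 0]},
  {"hand": 1, "offset": [0.03, -0.0245, 0.002], "dr": [0, 0, 0]},
  {"hand": 1, "offset": [0.03, -0.0245, 0.002], "dr": [0, 0, 0]},
  {"hand": 1, "offset": [0.03, -0.0245, 0.002], "dr": [0, 0, 0]},
  {"hand": 1, "offset": [0.03, -0.0245, 0.002], "dr": [0, 0, 0]},
  {"hand": 1, "offset": [0.03, -0.0245, 0.002], "dr": [0, 0, 0]},
])

```text
clock: 2.4
eef_pos: [0.4832, -0.1961, 0.207]
orientation: [-0.0, 0.997, 0.082, -0.0]
ft_force: [0.6, -0.4, 0.4]
opening: 0.0001
```

Emit:
step_arm([
  {"hand": 1, "offset": [0.03, -0.0245, 0.002], "dr": [0, 0, 0]},
  {"hand": 1, "offset": [0.03, -0.0245, 0.002], "dr": [0, 0, 0]},
  {"hand": 1, "offset": [0.03, -0.0245, 0.002], "dr": [0, 0, 0]},
  {"hand": 1, "offset": [0.024, -0.02, 0.001], "dr": [0, 0, 0]},
  {"hand": 1, "offset": [0, 0, 0], "dr": [0, 0, 0]},
  {"hand": 1, "offset": [0, 0, 0], "dr": [0, 0, 0]},
])

```text
clock: 3.0
eef_pos: [0.5792, -0.0859, 0.1997]
orientation: [0.0, 0.997, 0.083, -0.001]
ft_force: [-0.1, -0.7, 0.7]
opening: -0.0001
```

Run:
```python
from cell import env
from h import *
import cv2
goto(env,0,-.098,.065)
cv2.imwrite('pics/w1.png',env.read_camera('wrist'))
cv2.imwrite('pics/s1.png',env.read_camera('scene'))
```

```text
t 3.0 tcp [ 0.5792 -0.0859  0.1997] loc mm [ -1.2 -98.5] toolx yaw 9.54 z [-0.001 -0.    -1.   ] open -0.0001 F loc -0.2 -0.6 0.7 q [-0.29  0.26  1.55 -0.    1.34 -0.46]
tool offset mm [  1.4  -0.5 134.7]
```

View pics/w1.png

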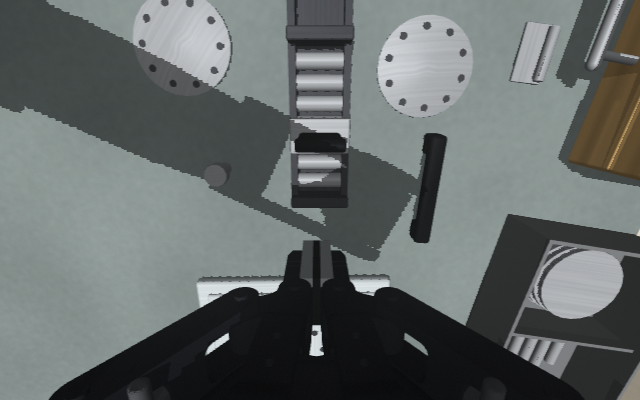

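View pics/s1.png

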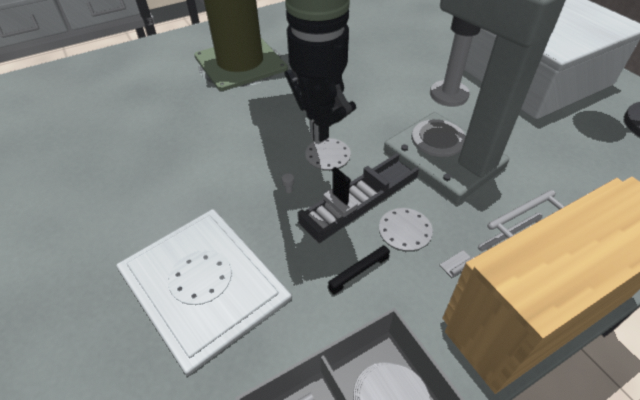

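Wrist view: the track runs vertically at columns 290–350, with the plate at (320,142) and the fingertips at (315,245); clear to descend. I'll go down outside the lever and cross-check with the wrist pixels.

```bash
cat >> h.py <<'E'
def wmodel(env):
    m=dict(env.camera_model('wrist'));o=env.get_obs()
    T=np.eye(4);T[:3,:3]=rot(o['orientation']);T[:3,3]=o['eef_pos'];C=T@m['hand_eye']
    m['position']=C[:3,3];q=R.from_matrix(C[:3,:3]).as_quat();m['orientation']=[q[3],q[0],q[1],q[2]]
    return m
E
python3 - <<'E'
from cell import env
from h import *
m=wmodel(env)
for n,u,v,z in [('inner24 L',289,40,.042),('inner24 R',353,40,.042),('car in L',292,119,.04),('car in R',349,119,.04),('outer136L',292,207,.034),('outer136R',348,207,.034),('plate top in',320,134,.103)]:
    print(n,(1e3*l(onplane(m,u,v,z))).round(1))
E
```

```text
inner24 L [-24.   26.9]
inner24 R [32.2 26.7]
car in L [-23.3 -40.6]
car in R [ 30.8 -40.7]
outer136L [ -26.2 -131.3]
outer136R [  33.  -131.5]
plate top in [  2.6 -47.8]
```

Emit:
step_arm([
  {"hand": 1, "offset": [0.001, 0, 0.02], "dr": [0, 0, 0]},
  {"hand": 1, "offset": [0, 0, 0.025], "dr": [0, 0, 0]},
  {"hand": 1, "offset": [0, 0, 0.025], "dr": [0, 0, 0]},
  {"hand": 1, "offset": [0, 0, 0.025], "dr": [0, 0, 0]},
  {"hand": 1, "offset": [0, 0, 0.025], "dr": [0, 0, 0]},
  {"hand": 1, "offset": [0, 0, 0.015], "dr": [0, 0, 0]},
  {"hand": 1, "offset": [0, 0, 0], "dr": [0, 0, 0]},
])

```text
clock: 3.8
eef_pos: [0.5777, -0.0866, 0.0628]
orientation: [-0.001, 0.997, 0.082, -0.003]
ft_force: [0.0, -0.6, 0.5]
opening: -0.0
```

Run:
```python
from cell import env
from h import *
import cv2
state(env)
cv2.imwrite('pics/s2.png',env.read_camera('scene')[100:260,240:460])
```

```text
t 3.8 tcp [ 0.5777 -0.0866  0.0628] loc mm [ -2.7 -98.9] toolx yaw 9.45 z [-0.005  0.001 -1.   ] open -0.0 F loc -0.1 -0.6 0.5 q [-0.3   0.42  1.65 -0.    1.08 -0.46]
```

View pics/s2.png

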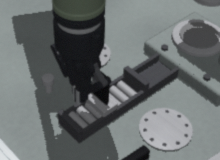

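Emit:
step_arm([
  {"hand": 1, "offset": [0.0045, -0.006, 0], "dr": [0, 0, 0]},
  {"hand": 1, "offset": [0, -0.006, 0], "dr": [0, 0, 0]},
  {"hand": 1, "offset": [0, -0.003, 0], "dr": [0, 0, 0]},
  {"hand": 1, "offset": [0, -0.003, 0], "dr": [0, 0, 0]},
  {"hand": 1, "offset": [0, 0, 0], "dr": [0, 0, 0]},
])

```text
clock: 4.35
eef_pos: [0.5819, -0.0671, 0.0657]
orientation: [0.0, 0.996, 0.084, 0.0]
ft_force: [-0.2, -0.2, -1.0]
opening: 0.0
```

Emit:
step_arm([
  {"hand": 1, "offset": [0, -0.002, 0], "dr": [0, 0, 0]},
  {"hand": 1, "offset": [0, -0.002, 0], "dr": [0, 0, 0]},
])

```text
clock: 4.55
eef_pos: [0.5812, -0.0637, 0.0654]
orientation: [0.0, 0.997, 0.083, 0.0]
ft_force: [-0.1, -0.0, -0.2]
opening: -0.0002
```

Emit:
step_arm([
  {"hand": 1, "offset": [0, -0.002, 0], "dr": [0, 0, 0]},
  {"hand": 1, "offset": [0, -0.002, 0], "dr": [0, 0, 0]},
])

```text
clock: 4.75
eef_pos: [0.5804, -0.0598, 0.0652]
orientation: [-0.0, 0.997, 0.083, -0.0]
ft_force: [-0.1, 0.5, -0.1]
opening: -0.0001
```

Emit:
step_arm([
  {"hand": 1, "offset": [0, -0.002, 0], "dr": [0, 0, 0]},
  {"hand": 1, "offset": [0, -0.002, 0], "dr": [0, 0, 0]},
])

```text
clock: 4.95
eef_pos: [0.5801, -0.0575, 0.0653]
orientation: [0.002, 0.996, 0.084, 0.0]
ft_force: [0.6, -8.4, -2.5]
opening: -0.0004
```

Emit:
step_arm([
  {"hand": 1, "offset": [0, -0.002, 0], "dr": [0, 0, 0]},
  {"hand": 1, "offset": [0, -0.002, 0], "dr": [0, 0, 0]},
])

```text
clock: 5.15
eef_pos: [0.5795, -0.0541, 0.0653]
orientation: [0.002, 0.997, 0.083, 0.0]
ft_force: [1.1, -5.6, -3.3]
opening: 0.0001
```

Emit:
step_arm([
  {"hand": 1, "offset": [0, -0.004, 0], "dr": [0, 0, 0]},
  {"hand": 1, "offset": [0, -0.004, 0], "dr": [0, 0, 0]},
  {"hand": 1, "offset": [0, -0.004, 0], "dr": [0, 0, 0]},
  {"hand": 1, "offset": [0, -0.004, 0], "dr": [0, 0, 0]},
  {"hand": 1, "offset": [0, -0.004, 0], "dr": [0, 0, 0]},
  {"hand": 1, "offset": [0, -0.004, 0], "dr": [0, 0, 0]},
])

```text
clock: 5.75
eef_pos: [0.5752, -0.0286, 0.0653]
orientation: [0.001, 0.997, 0.083, 0.0]
ft_force: [0.5, -2.2, -0.4]
opening: 0.0002
```

Emit:
step_arm([
  {"hand": 1, "offset": [0, -0.004, 0], "dr": [0, 0, 0]},
  {"hand": 1, "offset": [0, -0.004, 0], "dr": [0, 0, 0]},
  {"hand": 1, "offset": [0, -0.004, 0], "dr": [0, 0, 0]},
  {"hand": 1, "offset": [0, -0.004, 0], "dr": [0, 0, 0]},
  {"hand": 1, "offset": [0, -0.004, 0], "dr": [0, 0, 0]},
  {"hand": 1, "offset": [0, -0.004, 0], "dr": [0, 0, 0]},
])

```text
clock: 6.35
eef_pos: [0.5711, -0.0039, 0.0653]
orientation: [-0.0, 0.997, 0.083, -0.0]
ft_force: [0.6, 0.6, 0.8]
opening: 0.0001
```

Run:
```python
from cell import env
from h import *
import cv2
state(env)
cv2.imwrite('pics/w3.png',env.read_camera('wrist'))
```

```text
t 6.35 tcp [ 0.5711 -0.0039  0.0653] loc mm [  4.6 -16.3] toolx yaw 9.55 z [-0.     0.001 -1.   ] open 0.0001 F loc 0.6 0.5 0.8 q [-0.16  0.39  1.69  0.    1.07 -0.33]
```

View pics/w3.png

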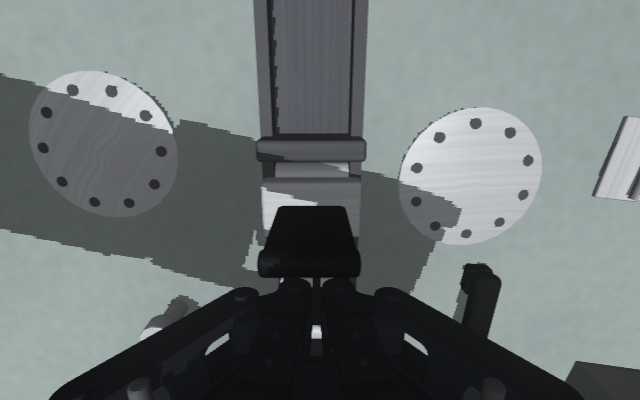

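The plate has snapped ahead towards the inner block (its carriage edge is at row 180, the block at row 150). I'll press on until the stop resists.

Emit:
step_arm([
  {"hand": 1, "offset": [0, -0.002, 0], "dr": [0, 0, 0]},
  {"hand": 1, "offset": [0, -0.002, 0], "dr": [0, 0, 0]},
])

```text
clock: 6.6
eef_pos: [0.5705, -0.0001, 0.0653]
orientation: [-0.0, 0.997, 0.083, 0.0]
ft_force: [0.2, -0.1, 1.1]
opening: -0.0
```

Emit:
step_arm([
  {"hand": 1, "offset": [0, -0.001, 0], "dr": [0, 0, 0]},
  {"hand": 1, "offset": [0, -0.001, 0], "dr": [0, 0, 0]},
])

```text
clock: 6.8
eef_pos: [0.5702, 0.0013, 0.0653]
orientation: [0.0, 0.997, 0.083, 0.0]
ft_force: [0.3, -2.1, -0.3]
opening: 0.0
```

Emit:
step_arm([
  {"hand": 1, "offset": [0, -0.001, 0], "dr": [0, 0, 0]},
  {"hand": 1, "offset": [0, 0, 0], "dr": [0, 0, 0]},
])

```text
clock: 7.0
eef_pos: [0.5702, 0.0015, 0.0653]
orientation: [0.001, 0.997, 0.083, 0.0]
ft_force: [0.9, -4.1, -1.4]
opening: -0.0002
```

Emit:
step_arm([
  {"hand": 1, "offset": [0, -0.001, 0], "dr": [0, 0, 0]},
  {"hand": 1, "offset": [0, -0.001, 0], "dr": [0, 0, 0]},
  {"hand": 1, "offset": [0, 0, 0], "dr": [0, 0, 0]},
])

```text
clock: 7.3
eef_pos: [0.5701, 0.0025, 0.0654]
orientation: [0.001, 0.997, 0.083, 0.0]
ft_force: [0.9, -6.6, -1.1]
opening: -0.0002
```

Emit:
step_arm([
  {"hand": 1, "offset": [0, -0.001, 0], "dr": [0, 0, 0]},
  {"hand": 1, "offset": [0, -0.001, 0], "dr": [0, 0, 0]},
  {"hand": 1, "offset": [0, 0, 0], "dr": [0, 0, 0]},
])

```text
clock: 7.6
eef_pos: [0.5699, 0.0034, 0.0654]
orientation: [0.002, 0.997, 0.083, 0.0]
ft_force: [1.2, -9.9, -1.3]
opening: -0.0001
```

Emit:
step_arm([
  {"hand": 1, "offset": [0, -0.001, 0], "dr": [0, 0, 0]},
  {"hand": 1, "offset": [0, -0.002, 0], "dr": [0, 0, 0]},
  {"hand": 1, "offset": [0, 0, 0], "dr": [0, 0, 0]},
  {"hand": 1, "offset": [0, 0, 0], "dr": [0, 0, 0]},
])

```text
clock: 8.0
eef_pos: [0.5699, 0.0035, 0.0655]
orientation: [0.005, 0.997, 0.083, 0.001]
ft_force: [1.2, -18.6, -2.0]
opening: -0.0
```

Run:
```python
from cell import env
from h import *
import cv2
state(env)
cv2.imwrite('pics/w4.png',env.read_camera('wrist')[100:330,200:420])
a=env.read_camera('scene')[100:260,260:460];cv2.imwrite('pics/s4.png',cv2.resize(a,None,fx=3.5,fy=3.5,interpolation=cv2.INTER_CUBIC))
```

```text
t 8.0 tcp [0.5699 0.0035 0.0655] loc mm [ 4.7 -8.8] toolx yaw 9.57 z [ 0.002 -0.009 -1.   ] open -0.0 F loc -2.0 -18.5 -2.0 q [-0.14  0.38  1.69 -0.01  1.06 -0.3 ]
```

View pics/w4.png

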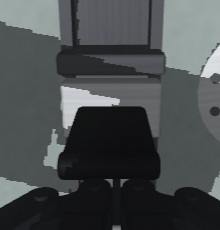

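View pics/s4.png

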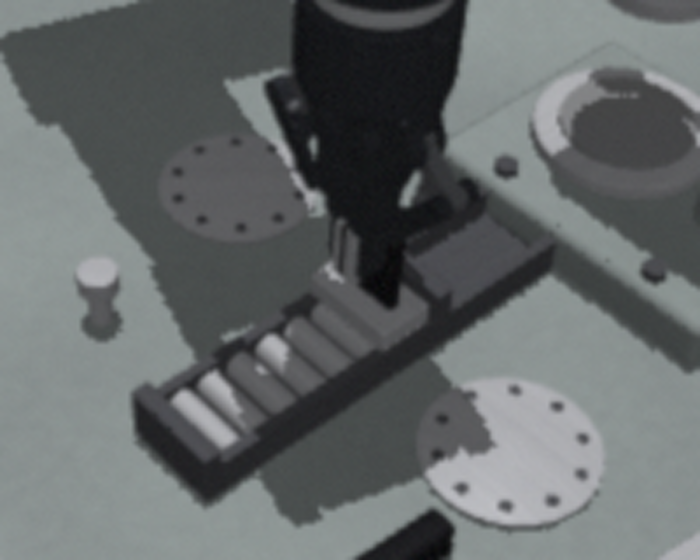

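Home is confirmed: a hard stop at 18.6 N with no further motion, and the carriage lies against the inner block in the pictures (all five pins exposed). I'll back off, go over the plate and come down on the press side.

Emit:
step_arm([
  {"hand": 1, "offset": [0, 0.008, 0], "dr": [0, 0, 0]},
  {"hand": 1, "offset": [0, 0.008, 0], "dr": [0, 0, 0]},
  {"hand": 1, "offset": [0, 0, -0.025], "dr": [0, 0, 0]},
  {"hand": 1, "offset": [0, 0, -0.025], "dr": [0, 0, 0]},
  {"hand": 1, "offset": [0, 0, -0.025], "dr": [0, 0, 0]},
  {"hand": 1, "offset": [0, 0, 0], "dr": [0, 0, 0]},
  {"hand": 1, "offset": [0, 0, 0], "dr": [0, 0, 0]},
])

```text
clock: 8.8
eef_pos: [0.5718, -0.0062, 0.1407]
orientation: [-0.0, 0.997, 0.084, 0.001]
ft_force: [0.2, -0.2, -0.4]
opening: -0.0002
```

Run:
```python
from cell import env
from h import *
import cv2
goto(env,.0035,.038,.14)
m=wmodel(env)
a=env.read_camera('wrist');cv2.imwrite('pics/w5.png',a)
```

```text
t 8.8 tcp [ 0.5718 -0.0062  0.1407] loc mm [  4.9 -18.7] toolx yaw 9.58 z [ 0.001  0.001 -1.   ] open -0.0002 F loc 0.2 -0.2 -0.4 q [-0.16  0.29  1.64  0.    1.21 -0.33]
tool offset mm [ -1.5 -56.7   0.7]
```

View pics/w5.png

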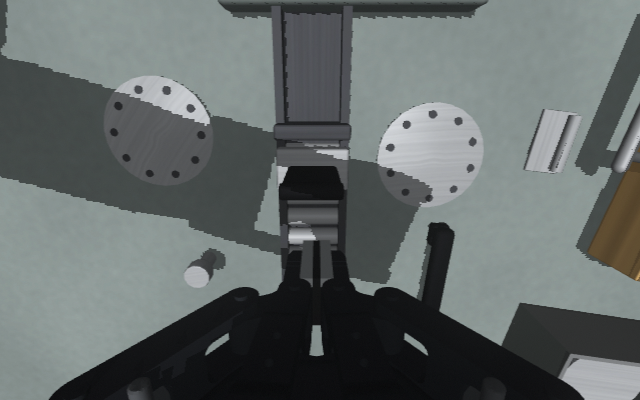

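The plate still sits home beside the block (plate at row 180, block at row 132), with nothing around it disturbed. Crossing over now.

Emit:
step_arm([
  {"hand": 1, "offset": [-0.0015, -0.015, 0], "dr": [0, 0, 0]},
  {"hand": 1, "offset": [0, -0.015, 0], "dr": [0, 0, 0]},
  {"hand": 1, "offset": [0, -0.015, 0], "dr": [0, 0, 0]},
  {"hand": 1, "offset": [0, -0.012, 0], "dr": [0, 0, 0]},
  {"hand": 1, "offset": [0, 0, 0], "dr": [0, 0, 0]},
  {"hand": 1, "offset": [0, 0, 0.02], "dr": [0, 0, 0]},
  {"hand": 1, "offset": [0, 0, 0.02], "dr": [0, 0, 0]},
  {"hand": 1, "offset": [0, 0, 0.02], "dr": [0, 0, 0]},
  {"hand": 1, "offset": [0, 0, 0.015], "dr": [0, 0, 0]},
  {"hand": 1, "offset": [0, 0, 0], "dr": [0, 0, 0]},
  {"hand": 1, "offset": [0, 0, 0], "dr": [0, 0, 0]},
])

```text
clock: 9.95
eef_pos: [0.5607, 0.0493, 0.0654]
orientation: [0.0, 0.997, 0.083, -0.0]
ft_force: [0.9, 0.3, -0.3]
opening: 0.0
```

Run:
```python
from cell import env
from h import *
import cv2
goto(env,.0035,.021,.065)
a=env.read_camera('scene')[100:260,260:460];cv2.imwrite('pics/s6.png',cv2.resize(a,None,fx=3.5,fy=3.5,interpolation=cv2.INTER_CUBIC))
```

```text
t 9.95 tcp [0.5607 0.0493 0.0654] loc mm [ 3.3 37.8] toolx yaw 9.56 z [-0. -0. -1.] open 0.0 F loc 0.9 0.2 -0.3 q [-0.07  0.37  1.71 -0.    1.06 -0.23]
tool offset mm [ 0.2 16.8  0.4]
```

View pics/s6.png

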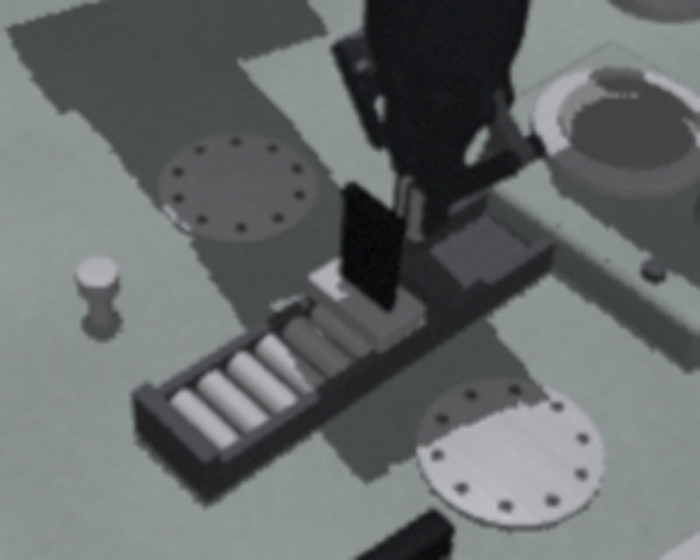

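Emit:
step_arm([
  {"hand": 1, "offset": [0, 0.006, 0], "dr": [0, 0, 0]},
  {"hand": 1, "offset": [0, 0.006, 0], "dr": [0, 0, 0]},
  {"hand": 1, "offset": [0, 0.002, 0], "dr": [0, 0, 0]},
  {"hand": 1, "offset": [0, 0, 0], "dr": [0, 0, 0]},
])

```text
clock: 10.4
eef_pos: [0.5633, 0.0349, 0.0657]
orientation: [0.0, 0.997, 0.083, 0.0]
ft_force: [0.4, -0.5, 0.0]
opening: 0.0001
```

Emit:
step_arm([
  {"hand": 1, "offset": [0, 0.001, 0], "dr": [0, 0, 0]},
  {"hand": 1, "offset": [0, 0.001, 0], "dr": [0, 0, 0]},
])

```text
clock: 10.6
eef_pos: [0.5632, 0.0336, 0.0653]
orientation: [-0.0, 0.997, 0.083, -0.0]
ft_force: [-0.3, 0.6, 0.1]
opening: 0.0001
```

Emit:
step_arm([
  {"hand": 1, "offset": [0, 0.001, 0], "dr": [0, 0, 0]},
  {"hand": 1, "offset": [0, 0.001, 0], "dr": [0, 0, 0]},
])

```text
clock: 10.8
eef_pos: [0.5635, 0.0316, 0.0652]
orientation: [-0.0, 0.997, 0.083, -0.0]
ft_force: [-0.2, 0.8, -0.4]
opening: 0.0001
```

Emit:
step_arm([
  {"hand": 1, "offset": [0, 0.001, 0], "dr": [0, 0, 0]},
  {"hand": 1, "offset": [0, 0.001, 0], "dr": [0, 0, 0]},
])

```text
clock: 11.0
eef_pos: [0.5638, 0.0304, 0.0653]
orientation: [-0.001, 0.997, 0.083, -0.0]
ft_force: [-0.3, 5.2, 1.1]
opening: -0.0002
```

Emit:
step_arm([
  {"hand": 1, "offset": [0, 0.001, 0], "dr": [0, 0, 0]},
  {"hand": 1, "offset": [0, 0.001, 0], "dr": [0, 0, 0]},
])

```text
clock: 11.2
eef_pos: [0.5638, 0.03, 0.0653]
orientation: [-0.002, 0.997, 0.083, -0.0]
ft_force: [-1.4, 8.5, 1.2]
opening: 0.0
```

```bash
python3 -c "
from cell import env
from h import *
state(env)"
```

```text
t 11.2 tcp [0.5638 0.03   0.0653] loc mm [ 3.1 18.3] toolx yaw 9.54 z [-0.001  0.004 -1.   ] open 0.0 F loc -0.0 8.6 1.2 q [-0.1   0.38  1.7   0.    1.07 -0.27]
```

Contact came at local +19 mm, as predicted. So the crests should be passed at TCP +9, -11 and -31 mm. Pushing slowly, one click at a time.

Emit:
step_arm([
  {"hand": 1, "offset": [0, 0.001, 0], "dr": [0, 0, 0]},
  {"hand": 1, "offset": [0, 0.001, 0], "dr": [0, 0, 0]},
  {"hand": 1, "offset": [0, 0.001, 0], "dr": [0, 0, 0]},
])

```text
clock: 11.5
eef_pos: [0.5644, 0.0264, 0.0653]
orientation: [-0.001, 0.997, 0.084, -0.0]
ft_force: [-0.5, 5.4, 2.2]
opening: -0.0002
```

Emit:
step_arm([
  {"hand": 1, "offset": [0, 0.001, 0], "dr": [0, 0, 0]},
  {"hand": 1, "offset": [0, 0.001, 0], "dr": [0, 0, 0]},
  {"hand": 1, "offset": [0, 0.001, 0], "dr": [0, 0, 0]},
])

```text
clock: 11.8
eef_pos: [0.5652, 0.0216, 0.0652]
orientation: [0.0, 0.997, 0.084, -0.0]
ft_force: [0.4, 1.6, -0.3]
opening: -0.0003
```

Emit:
step_arm([
  {"hand": 1, "offset": [0, 0.001, 0], "dr": [0, 0, 0]},
  {"hand": 1, "offset": [0, 0.001, 0], "dr": [0, 0, 0]},
  {"hand": 1, "offset": [0, 0.001, 0], "dr": [0, 0, 0]},
])

```text
clock: 12.1
eef_pos: [0.5658, 0.018, 0.0653]
orientation: [0.0, 0.997, 0.083, -0.0]
ft_force: [0.0, 0.9, 0.7]
opening: -0.0001
```

Emit:
step_arm([
  {"hand": 1, "offset": [0, 0.001, 0], "dr": [0, 0, 0]},
  {"hand": 1, "offset": [0, 0.001, 0], "dr": [0, 0, 0]},
])

```text
clock: 12.3
eef_pos: [0.5662, 0.0164, 0.0653]
orientation: [0.0, 0.997, 0.083, 0.0]
ft_force: [0.4, -0.2, -0.3]
opening: 0.0002
```

Run:
```python
from cell import env
from h import *
import cv2
state(env)
a=env.read_camera('scene')[100:260,260:460];cv2.imwrite('pics/s7.png',cv2.resize(a,None,fx=3.5,fy=3.5,interpolation=cv2.INTER_CUBIC))
```

```text
t 12.3 tcp [0.5662 0.0164 0.0653] loc mm [3.2 4.5] toolx yaw 9.55 z [ 0. -0. -1.] open 0.0002 F loc 0.4 -0.2 -0.3 q [-0.12  0.38  1.7  -0.    1.07 -0.29]
```

View pics/s7.png

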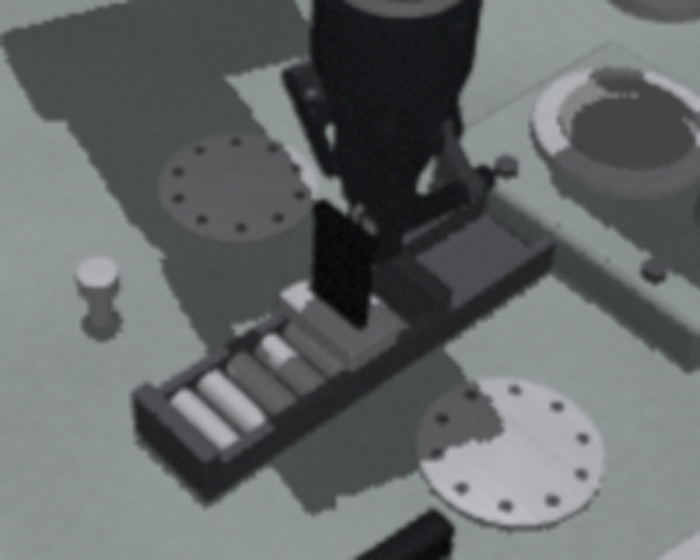

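First click: the force rose to about 8 N and fell to 0, and the plate moved one pin out. Next contact should be at about -1 mm.

Emit:
step_arm([
  {"hand": 1, "offset": [0, 0.0015, 0], "dr": [0, 0, 0]},
  {"hand": 1, "offset": [0, 0.0015, 0], "dr": [0, 0, 0]},
  {"hand": 1, "offset": [0, 0.0015, 0], "dr": [0, 0, 0]},
])

```text
clock: 12.65
eef_pos: [0.5668, 0.0122, 0.0653]
orientation: [0.0, 0.997, 0.083, -0.0]
ft_force: [0.5, 0.6, 0.1]
opening: -0.0
```

Emit:
step_arm([
  {"hand": 1, "offset": [0, 0.001, 0], "dr": [0, 0, 0]},
  {"hand": 1, "offset": [0, 0.001, 0], "dr": [0, 0, 0]},
  {"hand": 1, "offset": [0, 0.001, 0], "dr": [0, 0, 0]},
  {"hand": 1, "offset": [0, 0.001, 0], "dr": [0, 0, 0]},
])

```text
clock: 13.05
eef_pos: [0.5671, 0.0104, 0.0653]
orientation: [-0.002, 0.997, 0.083, -0.0]
ft_force: [-1.2, 8.3, 1.8]
opening: -0.0001
```

Emit:
step_arm([
  {"hand": 1, "offset": [0, 0.001, 0], "dr": [0, 0, 0]},
  {"hand": 1, "offset": [0, 0.001, 0], "dr": [0, 0, 0]},
  {"hand": 1, "offset": [0, 0.001, 0], "dr": [0, 0, 0]},
])

```text
clock: 13.35
eef_pos: [0.5677, 0.0073, 0.0653]
orientation: [-0.001, 0.997, 0.084, -0.0]
ft_force: [-1.2, 4.4, 1.9]
opening: 0.0
```

Emit:
step_arm([
  {"hand": 1, "offset": [0, 0.001, 0], "dr": [0, 0, 0]},
  {"hand": 1, "offset": [0, 0.001, 0], "dr": [0, 0, 0]},
  {"hand": 1, "offset": [0, 0.001, 0], "dr": [0, 0, 0]},
])

```text
clock: 13.65
eef_pos: [0.5685, 0.0027, 0.0653]
orientation: [-0.0, 0.997, 0.084, 0.0]
ft_force: [-0.7, 1.9, 0.0]
opening: -0.0004
```

Run:
```python
from cell import env
from h import *
state(env)
```

```text
t 13.65 tcp [0.5685 0.0027 0.0653] loc mm [ 3.1 -9.4] toolx yaw 9.58 z [-0.  0. -1.] open -0.0004 F loc -0.4 2.0 0.0 q [-0.15  0.38  1.69  0.    1.07 -0.31]
```

Emit:
step_arm([
  {"hand": 1, "offset": [0, 0.001, 0], "dr": [0, 0, 0]},
  {"hand": 1, "offset": [0, 0.001, 0], "dr": [0, 0, 0]},
  {"hand": 1, "offset": [0, 0.001, 0], "dr": [0, 0, 0]},
])

```text
clock: 13.95
eef_pos: [0.5691, -0.0012, 0.0653]
orientation: [0.0, 0.997, 0.083, 0.0]
ft_force: [0.1, 1.1, 0.1]
opening: -0.0001
```

Emit:
step_arm([
  {"hand": 1, "offset": [0, 0.001, 0], "dr": [0, 0, 0]},
  {"hand": 1, "offset": [0, 0, 0], "dr": [0, 0, 0]},
])

```text
clock: 14.15
eef_pos: [0.5692, -0.002, 0.0653]
orientation: [0.0, 0.997, 0.083, 0.0]
ft_force: [-0.1, 0.3, 0.8]
opening: -0.0001
```

Run:
```python
from cell import env
from h import *
import cv2
state(env)
a=env.read_camera('scene')[100:260,260:460];cv2.imwrite('pics/s8.png',cv2.resize(a,None,fx=3.5,fy=3.5,interpolation=cv2.INTER_CUBIC))
```

```text
t 14.15 tcp [ 0.5692 -0.002   0.0653] loc mm [  3.1 -14.1] toolx yaw 9.55 z [ 0.    -0.001 -1.   ] open -0.0001 F loc 0.0 0.3 0.8 q [-0.16  0.38  1.69 -0.    1.07 -0.32]
```

View pics/s8.png

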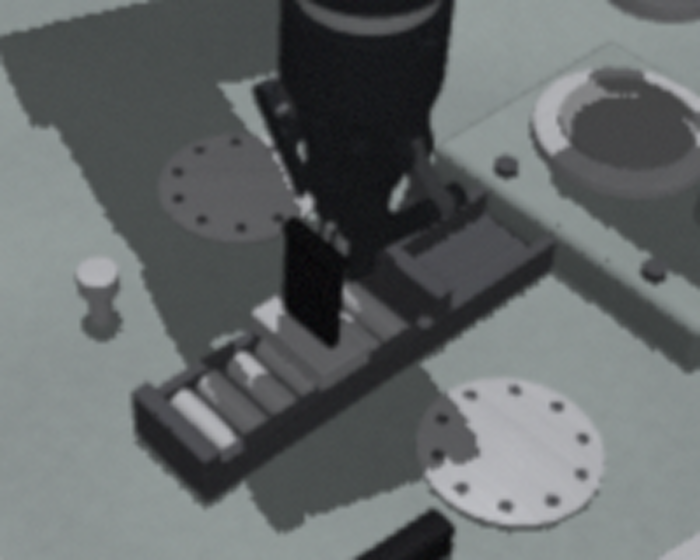

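Second click: the plate is another pin out. Next contact is at about -21 mm, crest at -31 mm; I'll stop just past it.

Emit:
step_arm([
  {"hand": 1, "offset": [0, 0.0015, 0], "dr": [0, 0, 0]},
  {"hand": 1, "offset": [0, 0.0015, 0], "dr": [0, 0, 0]},
  {"hand": 1, "offset": [0, 0.0015, 0], "dr": [0, 0, 0]},
])

```text
clock: 14.5
eef_pos: [0.5699, -0.006, 0.0653]
orientation: [0.0, 0.997, 0.083, -0.0]
ft_force: [0.4, -0.8, 0.8]
opening: 0.0001
```

Emit:
step_arm([
  {"hand": 1, "offset": [0, 0.001, 0], "dr": [0, 0, 0]},
  {"hand": 1, "offset": [0, 0.001, 0], "dr": [0, 0, 0]},
  {"hand": 1, "offset": [0, 0.001, 0], "dr": [0, 0, 0]},
  {"hand": 1, "offset": [0, 0.001, 0], "dr": [0, 0, 0]},
])

```text
clock: 14.9
eef_pos: [0.5704, -0.0091, 0.0653]
orientation: [-0.001, 0.997, 0.083, -0.0]
ft_force: [-0.4, 5.0, 0.8]
opening: -0.0004
```

Emit:
step_arm([
  {"hand": 1, "offset": [0, 0.001, 0], "dr": [0, 0, 0]},
  {"hand": 1, "offset": [0, 0.001, 0], "dr": [0, 0, 0]},
  {"hand": 1, "offset": [0, 0.001, 0], "dr": [0, 0, 0]},
])

```text
clock: 15.2
eef_pos: [0.5706, -0.0103, 0.0653]
orientation: [-0.002, 0.997, 0.083, -0.0]
ft_force: [-2.3, 8.4, 1.6]
opening: -0.0002
```

Emit:
step_arm([
  {"hand": 1, "offset": [0, 0.001, 0], "dr": [0, 0, 0]},
  {"hand": 1, "offset": [0, 0.001, 0], "dr": [0, 0, 0]},
])

```text
clock: 15.4
eef_pos: [0.5711, -0.013, 0.0653]
orientation: [-0.001, 0.996, 0.084, -0.0]
ft_force: [-0.4, 5.6, 1.0]
opening: 0.0001
```

Run:
```python
from cell import env
from h import *
state(env)
```

```text
t 15.4 tcp [ 0.5711 -0.013   0.0653] loc mm [  3.1 -25.3] toolx yaw 9.59 z [-0.001  0.003 -1.   ] open 0.0001 F loc 0.5 5.6 1.0 q [-0.18  0.39  1.68  0.    1.07 -0.34]
```

Emit:
step_arm([
  {"hand": 1, "offset": [0, 0.001, 0], "dr": [0, 0, 0]},
  {"hand": 1, "offset": [0, 0.001, 0], "dr": [0, 0, 0]},
  {"hand": 1, "offset": [0, 0.001, 0], "dr": [0, 0, 0]},
])

```text
clock: 15.7
eef_pos: [0.5719, -0.0178, 0.0653]
orientation: [0.0, 0.997, 0.083, 0.0]
ft_force: [-1.0, 1.3, 1.2]
opening: -0.0006
```

Emit:
step_arm([
  {"hand": 1, "offset": [0, 0.001, 0], "dr": [0, 0, 0]},
  {"hand": 1, "offset": [0, 0.001, 0], "dr": [0, 0, 0]},
])

```text
clock: 15.9
eef_pos: [0.5724, -0.0204, 0.0653]
orientation: [0.0, 0.997, 0.083, 0.0]
ft_force: [0.6, 0.0, 1.3]
opening: -0.0
```

Emit:
step_arm([
  {"hand": 1, "offset": [0, 0.001, 0], "dr": [0, 0, 0]},
  {"hand": 1, "offset": [0, 0, 0], "dr": [0, 0, 0]},
])

```text
clock: 16.1
eef_pos: [0.5725, -0.0214, 0.0653]
orientation: [0.0, 0.997, 0.083, 0.0]
ft_force: [0.0, -0.4, 0.6]
opening: -0.0
```

Run:
```python
from cell import env
from h import *
import cv2
state(env)
a=env.read_camera('scene')[100:260,260:460];cv2.imwrite('pics/s9.png',cv2.resize(a,None,fx=3.5,fy=3.5,interpolation=cv2.INTER_CUBIC))
```

```text
t 16.1 tcp [ 0.5725 -0.0214  0.0653] loc mm [  3.1 -33.8] toolx yaw 9.54 z [ 0.    -0.001 -1.   ] open -0.0 F loc -0.1 -0.4 0.6 q [-0.19  0.39  1.68 -0.    1.07 -0.35]
```

View pics/s9.png

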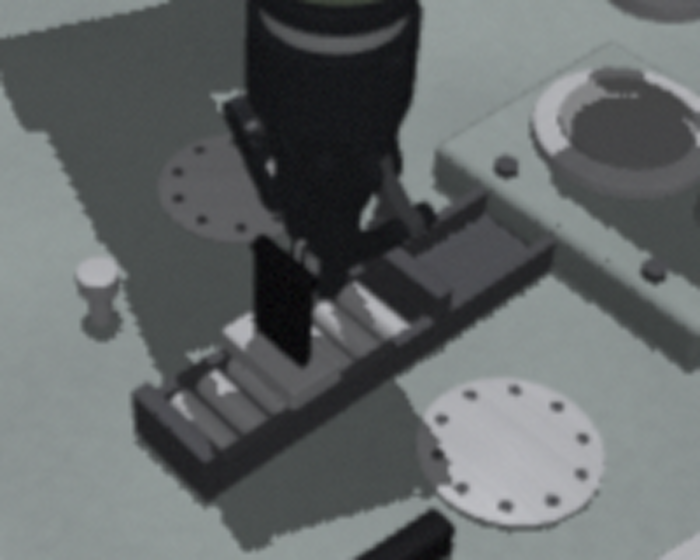

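Third click: force is back to 0, and the plate stands where it did at the start of the job. Backing off, rising and checking.

Emit:
step_arm([
  {"hand": 1, "offset": [0, -0.006, 0], "dr": [0, 0, 0]},
  {"hand": 1, "offset": [0, -0.006, 0], "dr": [0, 0, 0]},
  {"hand": 1, "offset": [0, 0, -0.025], "dr": [0, 0, 0]},
  {"hand": 1, "offset": [0, 0, -0.03], "dr": [0, 0, 0]},
  {"hand": 1, "offset": [0, 0, -0.03], "dr": [0, 0, 0]},
  {"hand": 1, "offset": [0, 0, -0.03], "dr": [0, 0, 0]},
  {"hand": 1, "offset": [-0.03, 0, -0.02], "dr": [0, 0, 0]},
  {"hand": 1, "offset": [-0.04, 0, 0], "dr": [0, 0, 0]},
  {"hand": 1, "offset": [-0.04, 0, 0], "dr": [0, 0, 0]},
  {"hand": 1, "offset": [-0.04, 0, 0], "dr": [0, 0, 0]},
  {"hand": 1, "offset": [0, 0, 0], "dr": [0, 0, 0]},
  {"hand": 1, "offset": [0, 0, 0], "dr": [0, 0, 0]},
])

```text
clock: 17.35
eef_pos: [0.4221, -0.0334, 0.2004]
orientation: [0.0, 0.997, 0.083, 0.001]
ft_force: [0.8, -0.0, 0.1]
opening: -0.0003
```

Run:
```python
from cell import env
from h import *
import cv2
state(env)
b=env.read_camera('scene')
cv2.imwrite('pics/s10.png',b);cv2.imwrite('pics/t10.png',env.read_camera('top'))
a=cv2.imread('pics/scene0.png')
def dark(i):
    r=i[150:225,325:360].max(2);mm=(r<22).astype('uint8');n,_,st,c=cv2.connectedComponentsWithStats(mm);k=1+st[1:,4].argmax();return st[k],c[k]
print(dark(a));print(dark(b))
```

```text
t 17.35 tcp [ 0.4221 -0.0334  0.2004] loc mm [-147.2  -20.4] toolx yaw 9.55 z [ 0.001 -0.    -1.   ] open -0.0003 F loc 0.8 -0.2 0.1 q [-0.28 -0.1   1.93  0.    1.31 -0.45]
(array([  8,  20,  17,  34, 335], dtype=int32), array([15.60895522, 36.96716418]))
(array([  8,  20,  17,  34, 340], dtype=int32), array([15.52352941, 36.86764706]))
```

View pics/s10.png

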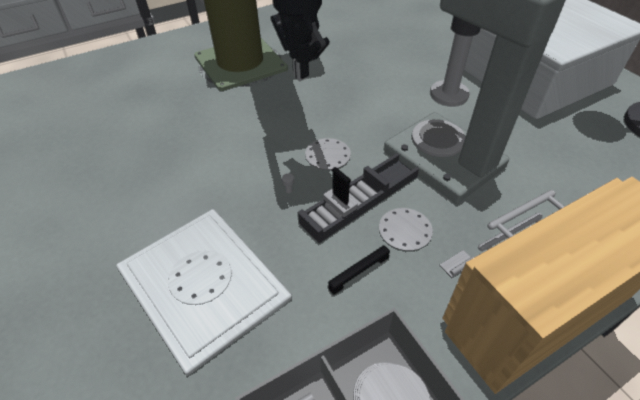

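View pics/t10.png

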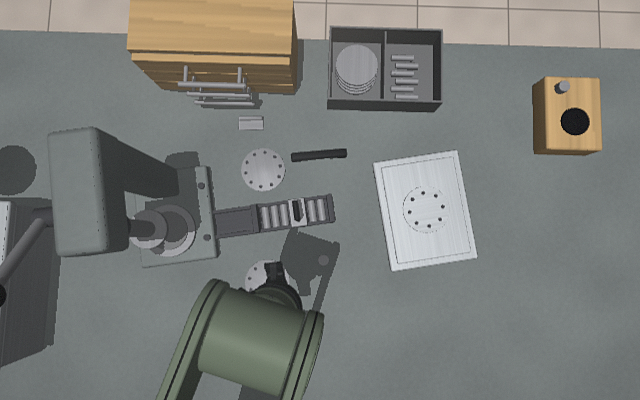

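```bash
python3 -c "
from cell import env
print(env.job_done())"
```

```text
the job is handed in; nothing more can be done
None
```

The lever is seated in the third notch, and the job was handed in at about 17.5 s of the 61 s. I pushed with shut fingertips only and never gripped the lever.

- **Home:** I pushed the lever in until the end stop held it at 18.6 N with no further motion. The pictures showed the carriage against the inner block with five pins exposed.
- **Back out:** I then pushed from the press side and counted three clicks. Each time the force rose to about 8 N and fell back to zero. The pictures put the plate one notch further out after each click. I stopped the fingers about 7 mm short of where they would touch the lever in the third notch, so they could not carry it past.
- **Final check:** With the arm clear and its force near zero, three pins show on the press side and two on the outer side. The plate's centre is within 0.1 pixel of where it was at the start, so the lever had been left in this same notch.
- **Loose parts:** They look unmoved in the pictures. In the last two pictures the arm partly hides one retainer plate in the top view, and its shadow falls over the locking peg.
- **Disagreement:** The wrist camera and the fingertip contacts put the track about 4 mm away from the top camera's estimate. I used the contact positions.

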